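# Seat a disc canister's double lid, then draw off the outer lid alone

## Robot

A 6-joint arm with a two-finger parallel gripper is mounted at the origin on the work surface. World frame = base frame: x ahead of the robot, y to its left, z up, the work surface at z = 0. Lengths are in m, angles in rad, forces in N, time in s.
With the tool pointing down it reaches from about 0.375 to 0.975 m from the base axis. Payload 3.8 kg.
Tool frame: the origin (TCP) lies on the centre line of the jaws, within the pads' length; the fingertips stand 8 mm ahead of it and the grasp point (between the pads) lies 11 mm behind it; z points along the fingers, y is the direction in which the jaws open and shut (so a half turn about z gives the same grasp; the last joint's range is limited). The gripper opens to 85 mm and grips with 20 to 120 N. Pads are 22 mm wide; open, the fingers measure 114 mm over their backs; the gripper's body (76 mm by 85 mm) begins 54 mm behind the grasp point. The pads swing forward as they close: fully open they stand 13 mm farther back than shut.
Start: joints at [1.184, 0.264, 1.604, -0, 1.274, -0.037], TCP at [0.231, 0.634, 0.239] pointing down, gripper open.
Joint ranges: [-2.63, 2.63], [-0.94, 2.18], [0.31, 2.57], [-1.31, 4.45], [0, 2.66], [-2.55, 2.55]. Speed limits (rad/s): [2.57, 2.57, 3.14, 3.14, 3.14, 3.14].

## Interface

Orientations are given as a rotation vector (axis times angle).
In Python, from workcell import * gives the robot as it stands.
- The arm moves only by the tool play_rows, never from a script. Its arguments are lists of equal length, an entry for each row: "slide": the shift along the tool's x, y, z in cm, a list of three; "delta_rot": the turn, a rotation vector about the tool's x, y, z in rad, a list of three. In form: {"slide": [[x, y, z], ...], "delta_rot": [[wx, wy, wz], ...]}. A call has 1 to 12 rows; each row is the pose to reach, as a shift and turn from the pose measured when the call began, along the tool's axes at that moment; what a row does not reach only later rows make up. A row lasts 1/12 s, in which the tool goes at most 41.7 mm and 7.16 degrees, less where a joint would pass 70% of its speed; a pose out of reach is approached as far as the arm can. A call with a gripper value outside its range is refused whole. "hand" is the opening, from 0 (shut) to 1 (fully open), set as the call begins (left out, the last holds). The fingers move at their own pace and stop on an object; "force" is the grip in N (left out, the last holds). Time passes only in rows, so rows that repeat a pose let the fingers close. It gives the time, the measured TCP pose, the force and the opening at its end, in the units of the state.
- read_state(): the state, without advancing time (a new reading comes with each control period).
- read_camera(name): name is "scene" or "side" or "wrist"; returns a dict with "image" (400x640x3 uint8, red, green, blue), "depth" (400x640 float32, m along the optical axis (not along the pixel's ray), 0 where there is no reading), "fovy" (degrees; the focal length in pixels is half the picture's height over the tangent of half this angle, whatever the lens; pixels are square), "cx", "cy" (the principal point, pixels), "world_from_camera" (4x4, takes a point from camera to world coordinates); the wrist camera has in their place "hand_eye" (4x4, takes a point from camera to tool coordinates, whose origin is the TCP and whose axes are the flange's). Camera axes: x right, y up, looking along -z (the intrinsics and any distortion apply to the point x, -y, -z); pixel columns grow to the right and rows downward; lengths in m; the calibration is good to about 2 mm. A picture is of the moment at which its call begins: read the wrist's pose just before it.
- finish_job(): hands the job in, once; it reports no verdict.
Trained networks look in a picture, given as the dict that the camera call returned (one of the last four; its "shot" number tells which), for a name from the list of things; names that differ only in an ending like _2 or _b are one class to them, and where a whole thing is asked for, a point or a joint stands for the part that bears it (a point fixed in the world has none). Each returns a list of dicts, best first, with "conf" (0 to 1); they miss things now and then, are a little off and sometimes report something else, mostly with a low value. They report only what shows in the picture. A call takes as long as a camera call. They do not tell look-alikes from the thing itself.
- spot_in(target, picture): "bbox" ([centre column, centre row, width, height] in pixels, round what is visible of it).
- landmark_of(target, picture): "at" ([column, row] in pixels: a listed point, or the origin of a listed thing).
The state is a dict: "time": time; "q": joint angles; "joint_vel": joint speeds; "joint_torque": joint torques, N m; "tool_pos": TCP position; "tcp_rot": TCP orientation; "wrist_force": force on the tool from outside, world axes, zero at the start; "torque": the same for the moment, N m; "width": opening from 0.0 (shut) to 1.0 (fully open).
Only numpy, scipy, OpenCV 4.12 (cv2) and the standard library are available. Lean on these libraries where they do the work, as an engineer would, in place of code of your own. Each camera call takes 0.05 s, during which the arm holds its last target.

## Task

The big canister of cutting discs is to stand on the counter with its dust cover off and its heavy inner lid keeping the discs flat. Its two lids lie nested on the counter: pick up the pair together by the inner lid's stem, lower them gently onto the big canister until the inner lid lies flat on the discs and the outer lid sits on the rim, and let go of the stem. Then take the outer lid by its sleeve, draw it straight up off the stem without disturbing the inner lid, and finish still holding it level in the air above the canister, well clear of the stem, leaving everything else on the counter where it is.

Things in the scene. Friction and masses are not known exactly. Their poses are not given: they have to be found in the camera images.
- inner_stem (a point): Grip point on the axis of the inner lid's stem, 81 mm above the inner lid's underside and 10 mm below the stem's top. The stem is a plain upright steel rod 22 mm in diameter. At the start it stands 36 mm out of the outer lid's sleeve. z axis points up along the stem.
- inner_plate (a point): Centre of the underside of the inner lid's plate, 81 mm below inner_stem; on the counter at the start, under the outer lid. z axis up along the stem.
- outer_sleeve (a point): Grip point on the axis of the outer lid's sleeve, 24 mm above the top of its flat deck and 6 mm below the sleeve's top. The sleeve is an upright tube 40 mm in outside diameter, 30 mm tall; the stem passes through it with 2 mm play all round, so the outer lid draws off upward over the stem. z axis up.
- outer_deck (a point): Centre of the underside of the outer lid's deck, 27 mm below outer_sleeve; the deck rests on the canister's rim when the lid is on. z axis up.
- canister_mouth (a point): Centre of the big canister's mouth in the plane of its rim, 90 mm above the counter. z axis up. The tops of the discs lie 25 mm below it. With both lids on, the inner lid's underside lies on the discs, the outer lid's deck on the rim, and the stem stands 33 mm out of the sleeve (its top 39 mm above outer_sleeve).
- small_canister_mouth (a point): Centre of the mouth of the small canister, 80 mm above the counter: a round steel tin, standing fast, 92 mm outside diameter, filled with 76 mm discs. Not for these lids.
- inner_lid: The loose inner lid: round steel plate 116 mm across, 6 mm thick, with the stem at its centre, 91 mm high in all, about 0.55 kg. Origin at the centre of its underside, z up. Lifting the stem raises it 16 mm inside the outer lid, then it carries the outer lid on its plate.
- outer_lid: The loose outer lid: aluminium cap 144 mm across over its bead, deck 3 mm thick, skirt reaching 22 mm below the deck's underside (138 mm inside), sleeve at the centre, about 0.2 kg. Origin at the centre of the skirt's lower edge, z up. At the start it lies over the inner lid, skirt on the counter.
- canister: The big canister: upright round steel tin, standing fast, 130 mm outside and 124 mm inside diameter, 90 mm high, filled with a stack of brittle 115 mm cutting discs. Origin at the centre of its underside, z up.
- pin_spanner: Flat steel two-pin grinder spanner lying on the counter, 140 mm long, 14 mm high over its pins; leave alone.
- cup_brush: Wire cup brush standing bristles down, 68 mm across, 52 mm high; leave alone.
- flap_disc: Flap disc lying flat, 115 mm across, 16 mm high; leave alone.
- tape_measure: Yellow tape measure standing on edge, 80 by 34 by 66 mm; leave alone.
- loose_discs: Two cutting discs lying one on the other, 115 mm across, 6 mm high; leave alone.
- screwdriver: Screwdriver lying on the counter; leave alone.
- angle_grinder: Angle grinder lying with its disc uppermost, about 250 mm long and 85 mm high; leave alone.
Mind the look-alikes: they are no part of the job. Leave any turquoise look-alike of the inner_lid alone. Leave any red look-alike of the canister alone.

How it is judged:
On the way, in this order (a step that is already met when the one before it is completed fails the run):
1. the two lids are lifted together, nested, clear of the counter (height (world z) of each of inner_plate, outer_deck above 0.04 m and z of outer_deck in the frame of inner_plate below 0.016 m), for 0.1 s.
2. both lids are seated on the big canister, the inner one flat on the discs and the outer one on the rim, and the stem is let go (horizontal distance between inner_plate and canister_mouth below 0.007 m and z of inner_plate in the frame of canister_mouth below -0.021 m and angle between each of inner_plate, outer_deck's own z axis and vertical below 0.06 rad and z of outer_deck in the frame of canister_mouth below 0.004 m and horizontal distance between outer_deck and canister_mouth below 0.01 m and contact force between the fingers and inner_lid below 0.3 N), for 0.2 s.
At the end, for the whole second after the job is handed in: Inner lid flat (0.06 rad) on the big canister's discs, within 7 mm of its axis, untouched; outer lid gripped in the fingers, still, level (0.17 rad), touching neither inner lid nor canister, within 60 mm sideways of the canister's axis, deck at least 10 mm above the stem's top (horizontal distance between inner_plate and canister_mouth below 0.007 m and z of inner_plate in the frame of canister_mouth below -0.021 m and angle between inner_plate's own z axis and vertical below 0.06 rad and z of outer_deck in the frame of inner_plate above 0.101 m and horizontal distance between outer_deck and canister_mouth below 0.06 m and angle between outer_deck's own z axis and vertical below 0.17 rad and contact force between the fingers and outer_lid above 1 N and linear speed of outer_lid below 0.05 m/s and contact force between each of outer_lid, the arm, the fingers and inner_lid below 0.2 N and contact force between outer_lid and canister below 0.2 N); the arm keeps its last pose, push and grip.
It fails at once if the outer lid is drawn off while the inner lid is not lying flat on the discs in the big canister (z of outer_deck in the frame of inner_plate above 0.037 m and not (horizontal distance between inner_plate and canister_mouth below 0.007 m and z of inner_plate in the frame of canister_mouth below -0.021 m and angle between inner_plate's own z axis and vertical below 0.06 rad)).
It fails at once if the inner lid is dropped into the canister onto the brittle discs (horizontal distance between inner_plate and canister_mouth below 0.02 m and z of inner_plate in the frame of canister_mouth below 0 m and linear speed of inner_lid above 0.35 m/s).
It fails at once if one of the other things on the counter is pushed out of its place (more than 30 mm) (distance of any of pin_spanner, cup_brush, flap_disc, tape_measure, loose_discs, screwdriver, angle_grinder from where it was at the start of the episode above 0.03 m).
It also fails if it takes over 56 s, if anything falls off the work surface, if the arm or the gripper's body presses on something with over 40 N, if the wrist force passes 120 N, or if a joint passes its speed limit or range.

## Working session

There is one attempt and no reset: what is moved stays moved. The work goes in short steps, Python scripts to look and compute and a tool call to move; the robot and the scene stay as the last step left them, time stands still between calls to the robot, and variables do not carry over. Pictures are saved under pics/ and viewed, and the job is handed in when it is done.

Besides the shell and the picture viewer there is one more tool, called in YAML: its name, and indented under it one key for each argument. play_rows: Moves the arm, as the interface text tells. Its arguments: {"type":"object","properties":{"slide":{"type":"array"},"delta_rot":{"type":"array"},"hand":{"type":"number"},"force":{"type":"number"}},"required":["slide","delta_rot"]}

```bash
mkdir -p pics; ls; cat > h.py <<'E'
from workcell import *
import numpy as np, cv2
from scipy.spatial.transform import Rotation as R
def shot(name,fn):
    st=read_state(); p=read_camera(name)
    if 'hand_eye' in p:
        T=np.eye(4);T[:3,:3]=R.from_rotvec(st['tcp_rot']).as_matrix();T[:3,3]=st['tool_pos']
        p['W']=T@np.array(p['hand_eye'])
    else: p['W']=np.array(p['world_from_camera'])
    cv2.imwrite('pics/'+fn,p['image'][:,:,::-1]); return p
def K(p):
    f=200/np.tan(np.radians(p['fovy'])/2); return f,p['cx'],p['cy']
def cloud(p):
    f,cx,cy=K(p); d=p['depth']; v,u=np.mgrid[0:400,0:640]
    c=np.stack([(u-cx)/f*d,-(v-cy)/f*d,-d],-1)
    w=c@p['W'][:3,:3].T+p['W'][:3,3]; w[d==0]=np.nan; return w
def ray(p,uv):
    f,cx,cy=K(p); r=p['W'][:3,:3]@np.array([(uv[0]-cx)/f,-(uv[1]-cy)/f,-1]); return p['W'][:3,3],r
def atz(p,uv,z):
    o,r=ray(p,uv); return o+r*(z-o[2])/r[2]
E
python3 - <<'E'
from h import *
print(read_state())
for n in ['scene','side','wrist']:
    p=shot(n,n+'0.png'); print(n,p['fovy'],p['cx'],p['cy'],[k for k in p if k not in('image','depth')], p['W'].round(3).tolist())
    if 'distortion' in p: print(p['distortion'])
    for t,z in [('inner_stem',.081),('outer_sleeve',.049),('canister_mouth',.09),('small_canister_mouth',.08)]:
        for r in landmark_of(t,p)[:3]: print(t,r, atz(p,r['at'],z).round(3))
E
```

```text
pics
{'time': 0.0, 'q': array([ 1.18409941e+00,  2.64778732e-01,  1.60534470e+00,  2.73417101e-05,
        1.27367347e+00, -3.69166262e-02]), 'joint_vel': array([ 1.17925859e-03, -1.06485276e-03,  7.56587117e-04, -2.35402085e-04,
       -1.98545275e-05,  2.34448881e-04]), 'joint_torque': array([ 1.84389886e-03, -5.15092385e+01, -3.67326558e+01,  2.13273188e-05,
        1.26670586e-02, -1.44543662e-05]), 'tool_pos': array([0.23106054, 0.63348725, 0.23796057]), 'tcp_rot': array([-0.54656403, -3.09318426,  0.00337589]), 'wrist_force': array([-0.00937583, -0.06538063, -0.02405878]), 'torque': array([ 0.03146801, -0.021457  ,  0.01192647]), 'width': 0.9981412818336518}
scene 57.10264939877645 315.6148570985909 198.92410233161013 ['fovy', 'cx', 'cy', 'world_from_camera', 'shot', 'W'] [[-0.591, -0.623, 0.513, 1.06], [0.807, -0.466, 0.363, 0.34], [0.013, 0.628, 0.778, 0.813], [0.0, 0.0, 0.0, 1.0]]
inner_stem {'at': [254.4, 107.4], 'conf': 0.78} [ 0.392 -0.38   0.081]
inner_stem {'at': [303.2, 115.8], 'conf': 0.73} [ 0.331 -0.23   0.081]
inner_stem {'at': [264.1, 154.8], 'conf': 0.45} [ 0.536
[... 721 characters left out ...]
f': 0.83} [ 0.322 -0.237  0.081]
inner_stem {'at': [356.3, 265.4], 'conf': 0.75} [ 0.528 -0.213  0.081]
outer_sleeve {'at': [357.1, 279.8], 'conf': 0.62} [ 0.526 -0.223  0.049]
canister_mouth {'at': [222.5, 158.4], 'conf': 0.78} [0.369 0.396 0.09 ]
canister_mouth {'at': [267.3, 176.7], 'conf': 0.77} [0.462 0.228 0.09 ]
small_canister_mouth {'at': [357.0, 199.3], 'conf': 0.96} [0.649 0.028 0.08 ]
small_canister_mouth {'at': [359.2, 281.1], 'conf': 0.36} [ 0.512 -0.259  0.08 ]
wrist 59.65159552232486 320.8676133589033 204.17826192614115 ['fovy', 'cx', 'cy', 'hand_eye', 'shot', 'W'] [[0.342, -0.903, -0.261, 0.166], [0.94, 0.329, 0.095, 0.659], [-0.0, -0.278, 0.961, 0.374], [0.0, 0.0, 0.0, 1.0]]
```

View pics/scene0.png

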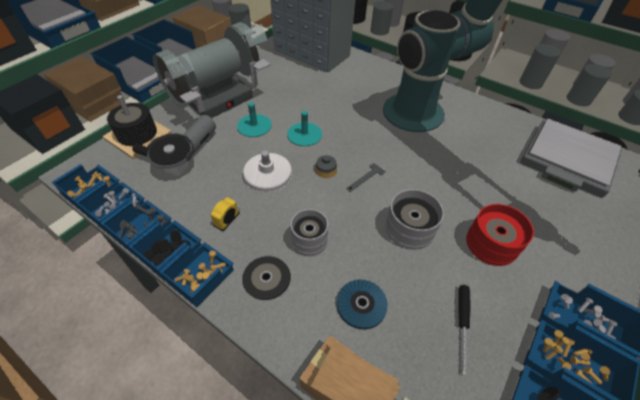

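View pics/side0.png

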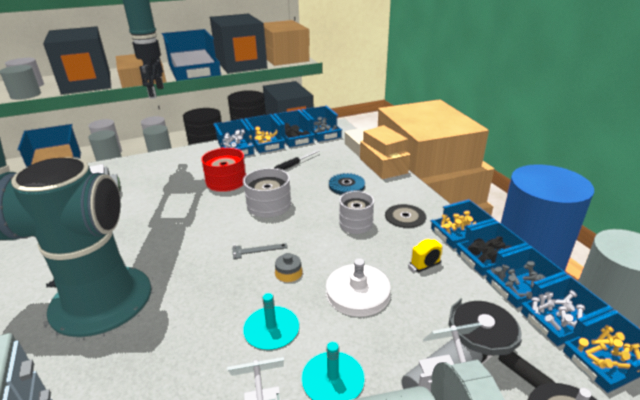

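The white pair sits at scene (265,170) and the grey big canister at (415,215). The red canister and the turquoise lids are look-alikes. Next I look from above with the wrist camera, canister first.

```bash
cat >> h.py <<'E'
def go(x,y,z):
    st=read_state(); r=R.from_rotvec(st['tcp_rot'])
    s=r.inv().apply(np.array([x,y,z])-st['tool_pos'])*100
    # turn to vertical, same yaw
    m=r.as_matrix(); zd=np.array([0,0,-1.]); xd=m[:,0]-zd*(m[:,0]@zd); xd/=np.linalg.norm(xd)
    T=np.stack([xd,np.cross(zd,xd),zd],1)
    print('pos',st['tool_pos'].round(4),'slide',s.round(2),'level-rot',(r.inv()*R.from_matrix(T)).as_rotvec().round(4),'t',round(st['time'],2),'F',st['wrist_force'].round(2),'w',round(st['width'],3))
E
python3 -c "
from h import *
go(.46,.22,.34); go(.46,.18,.34)
print(R.from_rotvec(read_state()['tcp_rot']).as_matrix().round(3))"
```

```text
pos [0.2313 0.6341 0.2393] slide [-35.68 -31.07 -10.07] level-rot [ 0.0001 -0.     -0.    ] t 0.75 F [-0.3  -0.52 -0.14] w 1.001
pos [0.2313 0.6341 0.2393] slide [-37.05 -34.83 -10.07] level-rot [ 0.0001 -0.     -0.    ] t 0.75 F [-0.3  -0.52 -0.14] w 1.001
[[-0.939  0.343 -0.   ]
 [ 0.343  0.939  0.   ]
 [ 0.     0.    -1.   ]]
```

View pics/wrist0.png

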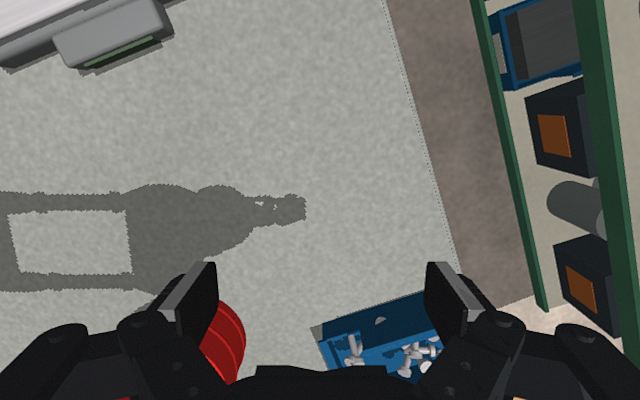

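The wrist view shows bare counter ahead of the jaws, with the fingers at the bottom of the picture. The camera looks toward tool +x, so I'll place the TCP about 0.1 m to −x of each target.

```bash
python3 -c "
from h import *
go(.55,.185,.34)"
```

```text
pos [0.2313 0.6341 0.2393] slide [-45.33 -31.27 -10.07] level-rot [ 0.0001 -0.     -0.    ] t 0.75 F [-0.3  -0.52 -0.14] w 1.001
```

play_rows:
  slide:
    - [-45,-31,-10]
    - [-45,-31,-10]
    - [-45,-31,-10]
    - [-45,-31,-10]
    - [-45,-31,-10]
    - [-45,-31,-10]
    - [-45,-31,-10]
    - [-45,-31,-10]
    - [-45,-31,-10]
    - [-45,-31,-10]
    - [-45,-31,-10]
    - [-45,-31,-10]
  delta_rot:
    - [0,0,0]
    - [0,0,0]
    - [0,0,0]
    - [0,0,0]
    - [0,0,0]
    - [0,0,0]
    - [0,0,0]
    - [0,0,0]
    - [0,0,0]
    - [0,0,0]
    - [0,0,0]
    - [0,0,0]
  hand: 1

```text
time: 1.75
tool_pos: [0.517, 0.2314, 0.3301]
tcp_rot: [0.546, 3.093, 0.001]
wrist_force: [0.0, 1.2, 0.5]
width: 0.998
```

play_rows:
  slide:
    - [0,0,0]
    - [0,0,0]
    - [0,0,0]
    - [0,0,0]
  delta_rot:
    - [0,0,0]
    - [0,0,0]
    - [0,0,0]
    - [0,0,0]

```text
time: 2.08
tool_pos: [0.5161, 0.2322, 0.3297]
tcp_rot: [-0.545, -3.094, -0.001]
wrist_force: [-0.1, -0.8, -0.0]
width: 1.003
```

```bash
python3 - <<'E'
from h import *
p=shot('wrist','w1.png'); go(.55,.185,.34)
for t in ['canister_mouth']:
    for r in landmark_of(t,p): print(t,r, atz(p,r['at'],.09).round(4))
for r in spot_in('canister',p): print(r)
w=cloud(p)
for lo,hi in((.085,.095),(.06,.07),(-.01,.01)):
    m=(w[...,2]>lo)&(w[...,2]<hi); q=w[m]; print(len(q),np.median(q,0) if len(q) else 0)
E
```

```text
pos [0.516  0.2325 0.3296] slide [-4.82 -3.31 -1.05] level-rot [ 0.0005 -0.0004 -0.    ] t 2.13 F [ 0.34 -0.06  0.24] w 0.998
canister_mouth {'at': [292.0, 118.7], 'conf': 0.76} [0.4548 0.223  0.09  ]
{'bbox': [288.2, 122.0, 124.0, 130.8], 'conf': 0.79}
{'bbox': [438.8, 27.3, 139.9, 51.9], 'conf': 0.61}
2106 [0.43350665 0.2580835  0.09044305]
13223 [0.44974659 0.22878746 0.06580658]
164441 [0.52533363 0.19208758 0.00086881]
```

View pics/w1.png

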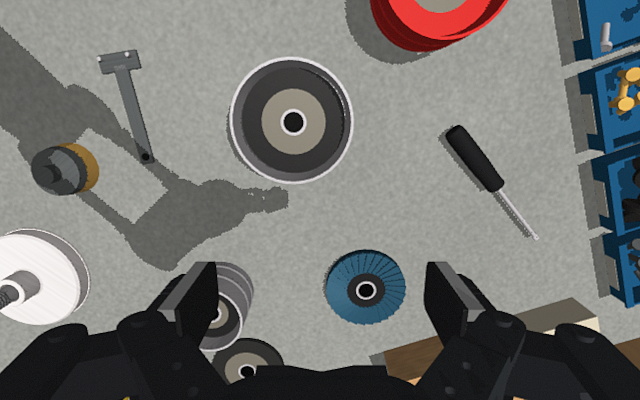

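Wrist view: the grey canister rim is centred at about (292,120), the lid pair is at the left edge around (25,280), and red is at the top. I'll fit the rim circle.

```bash
cat >> h.py <<'E'
from scipy.optimize import least_squares
def fitc(q):
    f=lambda a:np.hypot(q[:,0]-a[0],q[:,1]-a[1])-a[2]
    r=least_squares(f,[*q[:,:2].mean(0),.06],loss='soft_l1',f_scale=.002); return r.x, np.abs(f(r.x)).mean()
E
python3 - <<'E'
from h import *
for n,c in (('wrist',(.4548,.223)),('side',(.4548,.223)),('scene',(.4548,.223))):
    p=shot(n,n+'2.png'); w=cloud(p)
    m=(w[...,2]>.083)&(w[...,2]<.099)&(np.hypot(w[...,0]-c[0],w[...,1]-c[1])<.09); q=w[m]
    r=fitc(q); print(n,len(q),np.array(r[0]).round(4),r[1], np.median(q[:,2]))
E
```

```text
wrist 1558 [0.4588 0.2206 0.0629] 0.0008800395067570336 0.09038216511339611
side 252 [0.456  0.218  0.0633] 0.0016234805093945366 0.08739431254396901
scene 351 [0.4586 0.2216 0.0633] 0.0010194453029006248 0.08920283365312398
```

```bash
python3 -c "
from h import *
go(.60,-.24,.32)"
```

```text
pos [0.5164 0.2323 0.3299] slide [-23.97 -41.54   0.98] level-rot [0.0006 0.0004 0.    ] t 2.38 F [-0.04  0.36  0.19] w 0.999
```

play_rows:
  slide:
    - [-24,-41.5,1]
    - [-24,-41.5,1]
    - [-24,-41.5,1]
    - [-24,-41.5,1]
    - [-24,-41.5,1]
    - [-24,-41.5,1]
    - [-24,-41.5,1]
    - [-24,-41.5,1]
    - [-24,-41.5,1]
    - [-24,-41.5,1]
    - [-24,-41.5,1]
    - [-24,-41.5,1]
  delta_rot:
    - [0,0,0]
    - [0,0,0]
    - [0,0,0]
    - [0,0,0]
    - [0,0,0]
    - [0,0,0]
    - [0,0,0]
    - [0,0,0]
    - [0,0,0]
    - [0,0,0]
    - [0,0,0]
    - [0,0,0]

```text
time: 3.38
tool_pos: [0.6006, -0.244, 0.3191]
tcp_rot: [0.547, 3.093, -0.002]
wrist_force: [-0.3, 0.2, 0.2]
width: 0.998
```

play_rows:
  slide:
    - [0,0,0]
    - [0,0,0]
    - [0,0,0]
  delta_rot:
    - [0,0,0]
    - [0,0,0]
    - [0,0,0]

```text
time: 3.63
tool_pos: [0.6005, -0.2431, 0.3188]
tcp_rot: [-0.547, -3.093, 0.001]
wrist_force: [-0.3, -1.0, 0.4]
width: 1.003
```

```bash
cat > lid.py <<'E'
from h import *
import sys
p=shot('wrist',sys.argv[1]); go(.60,-.24,.32)
for t,z in (('inner_stem',.081),('outer_sleeve',.049)):
    for r in landmark_of(t,p): print(t,r, atz(p,r['at'],z).round(4))
w=cloud(p)
c=(.53,-.215); rr=np.hypot(w[...,0]-c[0],w[...,1]-c[1])
m=(rr<.1)&(w[...,2]>.018)&(w[...,2]<.03); q=w[m]
# outer edge per angle
c0=np.median(q,0)[:2]; a=np.arctan2(q[:,1]-c0[1],q[:,0]-c0[0]); d=np.hypot(q[:,0]-c0[0],q[:,1]-c0[1])
e=np.array([q[i] for i in [np.where((a>t)&(a<=t+.1))[0][d[(a>t)&(a<=t+.1)].argmax()] for t in np.arange(-3.1,3,.1) if ((a>t)&(a<=t+.1)).any()]])
print('deck edge',fitc(e),np.median(q[:,2]))
for lo,hi in((.05,.06),(.086,.097)):
    m=(rr<.05)&(w[...,2]>lo)&(w[...,2]<hi); q=w[m]
    if len(q)>5: print('band',lo,len(q),q.mean(0).round(4),((q.max(0)+q.min(0))/2).round(4),np.ptp(q,axis=0).round(4))
E
python3 lid.py w3.png
```

```text
pos [ 0.6006 -0.2425  0.3191] slide [ 0.14  0.22 -0.09] level-rot [-0.0006  0.0001 -0.    ] t 3.68 F [-0.04 -0.21 -0.66] w 1.0
inner_stem {'at': [328.8, 105.1], 'conf': 0.95} [ 0.5394 -0.2118  0.081 ]
inner_stem {'at': [100.2, 27.2], 'conf': 0.71} [ 0.3948 -0.3959  0.081 ]
outer_sleeve {'at': [326.5, 98.6], 'conf': 0.63} [ 0.5323 -0.2113  0.049 ]
outer_sleeve {'at': [326.4, 98.1], 'conf': 0.5} [ 0.5318 -0.2112  0.049 ]
deck edge (array([ 0.53584848, -0.21287922,  0.07070036]), np.float64(0.00019158305429652807)) 0.02567631576100532
band 0.05 626 [ 0.5356 -0.2126  0.0556] [ 0.5359 -0.2129  0.0544] [0.0396 0.0394 0.0075]
band 0.086 384 [ 0.5364 -0.2128  0.0915] [ 0.5364 -0.2128  0.0901] [0.0218 0.0219 0.0072]
```

View pics/w3.png

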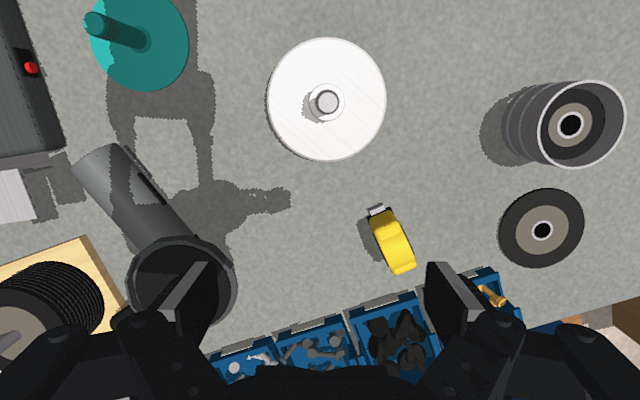

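The white lid pair is centred at (326,100), with the stem at (0.5364, −0.2128). The stem and deck fits agree to within 1 mm. I'll move above it, then down.

```bash
python3 -c "
from h import *
go(.5364,-.2128,.16)"
```

```text
pos [ 0.6007 -0.2423  0.3194] slide [ 7.06  0.59 15.94] level-rot [-0.001   0.0008 -0.    ] t 3.78 F [-0.45  0.31  0.24] w 0.999
```

play_rows:
  slide:
    - [3.5,0.3,3]
    - [7,0.6,6]
    - [7.05,0.6,10]
    - [7.05,0.6,14]
    - [7.05,0.6,16]
    - [7.05,0.6,16]
    - [7.05,0.6,16]
    - [7.05,0.6,16]
  delta_rot:
    - [0,0,0]
    - [0,0,0]
    - [0,0,0]
    - [0,0,0]
    - [0,0,0]
    - [0,0,0]
    - [0,0,0]
    - [0,0,0]

```text
time: 4.45
tool_pos: [0.5382, -0.2127, 0.1618]
tcp_rot: [0.542, 3.09, -0.003]
wrist_force: [0.8, 0.1, 0.3]
width: 0.998
```

```bash
python3 -c "
from h import *
p=shot('wrist','w4.png')
w=cloud(p);rr=np.hypot(w[...,0]-.5364,w[...,1]+.2128)
for lo,hi in((.05,.06),(.086,.097)):
    q=w[(rr<.05)&(w[...,2]>lo)&(w[...,2]<hi)]
    if len(q)>5: print(len(q),((q.max(0)+q.min(0))/2).round(4),np.ptp(q,axis=0).round(4))
go(.5364,-.2128,.070)"
```

```text
1152 [ 0.5349 -0.2126  0.055 ] [0.0385 0.0397 0.0099]
964 [ 0.5362 -0.2124  0.0899] [0.0224 0.0219 0.0077]
pos [ 0.5388 -0.2131  0.1625] slide [ 0.29 -0.04  9.25] level-rot [-0.0013  0.0059 -0.    ] t 4.5 F [-0.43  0.35 -0.29] w 1.003
```

View pics/w4.png

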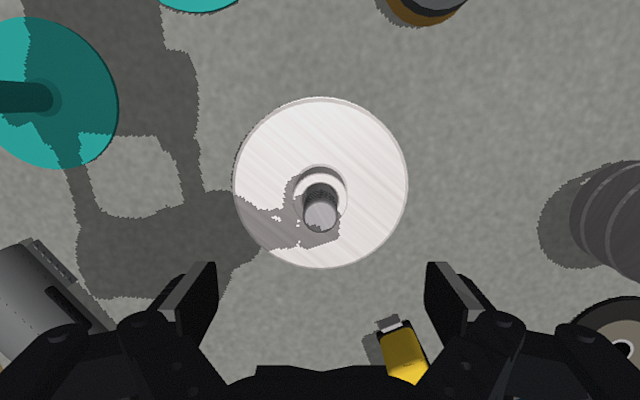

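The stem top is at about (320,215), between the open jaws and not occluded. Descending now.

play_rows:
  slide:
    - [0.3,0,3]
    - [0.3,0,6]
    - [0.3,0,8.5]
    - [0.3,0,9.2]
    - [0.3,0,9.2]
    - [0.3,0,9.2]
    - [0.3,0,9.2]
  delta_rot:
    - [0,0.006,0]
    - [0,0.006,0]
    - [0,0.006,0]
    - [0,0.006,0]
    - [0,0.006,0]
    - [0,0.006,0]
    - [0,0.006,0]

```text
time: 5.08
tool_pos: [0.5387, -0.2134, 0.0733]
tcp_rot: [0.542, 3.09, -0.004]
wrist_force: [0.5, -0.8, 0.5]
width: 0.999
```

```bash
python3 -c "
from h import *
go(.5363,-.2127,.070)
shot('wrist','w5.png')"
```

```text
pos [ 0.5387 -0.2134  0.0733] slide [ 0.25 -0.02  0.33] level-rot [-0.0016  0.0047 -0.    ] t 5.08 F [ 0.48 -0.8   0.5 ] w 0.999
```

View pics/w5.png

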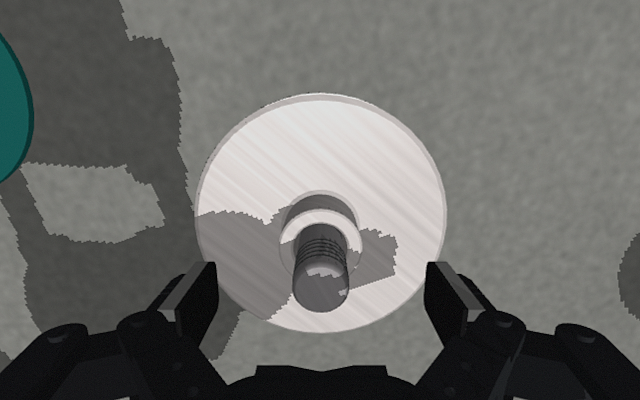

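The stem top at (320,290) is centred between the jaws. A small standing offset remains, so I'll correct it and close.

play_rows:
  slide:
    - [0.5,0,0.5]
    - [0.5,0,0.5]
    - [0.5,0,0.5]
  delta_rot:
    - [0,0.01,0]
    - [0,0.01,0]
    - [0,0.01,0]

```text
time: 5.38
tool_pos: [0.5341, -0.2117, 0.0689]
tcp_rot: [-0.542, -3.09, 0.001]
wrist_force: [0.7, -0.6, 0.1]
width: 0.999
```

```bash
python3 -c "
from h import *
go(.5363,-.2127,.070)"
```

```text
pos [ 0.5341 -0.2117  0.0689] slide [-0.24 -0.02 -0.11] level-rot [-0.0017 -0.0045  0.    ] t 5.38 F [ 0.68 -0.59  0.1 ] w 0.999
```

play_rows:
  slide:
    - [-0.2,0,-0.1]
    - [-0.2,0,-0.1]
  delta_rot:
    - [0,-0.004,0]
    - [0,-0.004,0]

```text
time: 5.55
tool_pos: [0.5365, -0.2126, 0.0704]
tcp_rot: [0.543, 3.094, -0.003]
wrist_force: [-0.4, -0.3, -0.4]
width: 1.001
```

```bash
python3 -c "
from h import *
go(.5363,-.2127,.070)"
```

```text
pos [ 0.5365 -0.2126  0.0704] slide [ 0.02 -0.01  0.04] level-rot [-0.0017  0.0008 -0.    ] t 5.55 F [-0.37 -0.25 -0.44] w 1.001
```

play_rows:
  slide:
    - [0,0,0]
    - [0,0,0]
    - [0,0,0]
    - [0,0,0]
    - [0,0,0]
    - [0,0,0]
    - [0,0,0]
    - [0,0,0]
    - [0,0,0]
    - [0,0,0]
  delta_rot:
    - [0,0,0]
    - [0,0,0]
    - [0,0,0]
    - [0,0,0]
    - [0,0,0]
    - [0,0,0]
    - [0,0,0]
    - [0,0,0]
    - [0,0,0]
    - [0,0,0]
  hand: 0
  force: 60

```text
time: 6.38
tool_pos: [0.5365, -0.2129, 0.0706]
tcp_rot: [0.543, 3.094, -0.003]
wrist_force: [-1.0, -2.2, 1.3]
width: 0.237
```

```bash
python3 -c "
from h import *
go(.5363,-.2127,.070)"
```

```text
pos [ 0.5365 -0.2129  0.0706] slide [0.03 0.01 0.06] level-rot [-0.002  0.001 -0.   ] t 6.38 F [-1.04 -2.19  1.34] w 0.237
```

Gripped: width 0.237 is about 20–22 mm, which matches the stem. Lifting gently.

play_rows:
  slide:
    - [0,0,-0.7]
    - [0,0,-1.4]
    - [0,0,-2.1]
    - [0,0,-3]
    - [0,0,-5]
    - [0,0,-7]
    - [0,0,-9]
    - [0,0,-11]
    - [0,0,-13]
    - [0,0,-14]
    - [0,0,-14]
    - [0,0,-14]
  delta_rot:
    - [0,0,0]
    - [0,0,0]
    - [0,0,0]
    - [0,0,0]
    - [0,0,0]
    - [0,0,0]
    - [0,0,0]
    - [0,0,0]
    - [0,0,0]
    - [0,0,0]
    - [0,0,0]
    - [0,0,0]

```text
time: 7.38
tool_pos: [0.5366, -0.2125, 0.2108]
tcp_rot: [0.543, 3.093, -0.004]
wrist_force: [-0.6, 0.3, -7.4]
width: 0.235
```

```bash
python3 -c "
from h import *
go(.458,.2206,.230)
shot('wrist','w6.png');shot('side','s6.png')"
```

```text
pos [ 0.5366 -0.2125  0.2108] slide [22.13 38.05 -2.04] level-rot [-0.002   0.0019 -0.    ] t 7.38 F [-0.62  0.34 -7.38] w 0.235
```

View pics/w6.png

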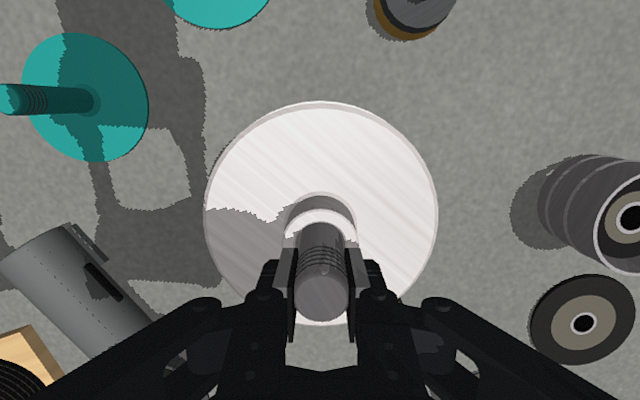

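View pics/s6.png

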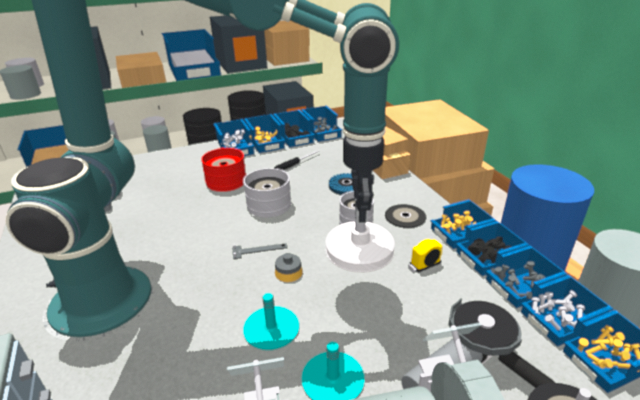

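Both lids are held and level. The force of 7.4 N matches about 0.75 kg. Carrying them over to the canister.

play_rows:
  slide:
    - [0.5,1,-1]
    - [1.5,2.5,-2]
    - [3,5,-2]
    - [4.7,8,-2]
    - [6.4,11,-2]
    - [8.1,14,-2]
    - [9.9,17,-2]
    - [11.6,20,-2]
    - [13.4,23,-2]
    - [15.1,26,-2]
    - [16.9,29,-2]
    - [18.3,31.5,-2]
  delta_rot:
    - [0,0,0]
    - [0,0,0]
    - [0,0,0]
    - [0,0,0]
    - [0,0,0]
    - [0,0,0]
    - [0,0,0]
    - [0,0,0]
    - [0,0,0]
    - [0,0,0]
    - [0,0,0]
    - [0,0,0]

```text
time: 8.48
tool_pos: [0.4682, 0.149, 0.2275]
tcp_rot: [-0.541, -3.089, 0.002]
wrist_force: [0.5, -0.6, -7.5]
width: 0.235
```

```bash
python3 -c "
from h import *
go(.458,.2206,.230)"
```

```text
pos [0.4682 0.149  0.2275] slide [ 3.4   6.39 -0.25] level-rot [-0.0021 -0.0052  0.    ] t 8.48 F [ 0.54 -0.57 -7.45] w 0.235
```

play_rows:
  slide:
    - [1,1.8,0]
    - [2,3.6,0]
    - [2.7,5,0]
    - [3.1,6,0]
    - [3.4,6.4,0]
    - [3.4,6.4,0]
    - [3.4,6.4,0]
    - [3.4,6.4,0]
  delta_rot:
    - [0,0,0]
    - [0,0,0]
    - [0,0,0]
    - [0,0,0]
    - [0,0,0]
    - [0,0,0]
    - [0,0,0]
    - [0,0,0]

```text
time: 9.15
tool_pos: [0.458, 0.2198, 0.2273]
tcp_rot: [-0.542, -3.088, 0.003]
wrist_force: [0.8, -1.0, -7.2]
width: 0.237
```

```bash
python3 - <<'E'
from h import *
go(.458,.2206,.230)
p=shot('wrist','w7.png'); w=cloud(p)
rr=np.hypot(w[...,0]-.458,w[...,1]-.2206); z=w[...,2]
m=(rr<.09)&(z>.14)&(z<.19); print(np.percentile(z[m],[5,50,95]).round(4))
zm=np.median(z[m]); q=w[m&(abs(z-zm)<.006)]; A=np.c_[q[:,:2]-q[:,:2].mean(0),np.ones(len(q))]
print('deck z, tilt',zm,np.linalg.lstsq(A,q[:,2],rcond=None)[0].round(4))
c0=q[:,:2].mean(0); a=np.arctan2(q[:,1]-.2206,q[:,0]-.458); d=np.hypot(q[:,0]-.458,q[:,1]-.2206)
e=[]
for t in np.arange(-3.1,3.1,.05):
    i=np.where((a>t)&(a<=t+.05))[0]
    if len(i): j=i[d[i].argmax()]; 
    if len(i) and d[j]>.06: e.append(q[j])
print('edge',fitc(np.array(e)),len(e))
m=(rr<.06)&(z>.225); 
for s in('side','scene'):
    p=shot(s,s+'7.png'); w=cloud(p); z=w[...,2]; rr=np.hypot(w[...,0]-.458,w[...,1]-.2206)
    q=w[(rr<.09)&(z>.083)&(z<.099)]; print(s,'rim',len(q),fitc(q)); 
    q=w[(rr<.09)&(abs(z-zm)<.004)]; print(s,'deck',len(q),np.median(q[:,2]) if len(q) else 0)
E
```

```text
pos [0.458  0.2198 0.2273] slide [ 0.03  0.07 -0.27] level-rot [-0.0031 -0.0055  0.    ] t 9.15 F [ 0.78 -1.03 -7.19] w 0.237
[0.1649 0.1664 0.1678]
deck z, tilt 0.16643005773364145 [-0.0039  0.0002  0.1664]
edge (array([0.45790042, 0.21827607, 0.07067074]), np.float64(0.00030891899318741224)) 106
side rim 160 (array([0.45621524, 0.21824763, 0.06329242]), np.float64(0.001356393446162533))
side deck 762 0.1649577095323182
scene rim 181 (array([0.45845969, 0.22148621, 0.06346969]), np.float64(0.0009512850467472853))
scene deck 1794 0.16629839492091247
```

View pics/w7.png

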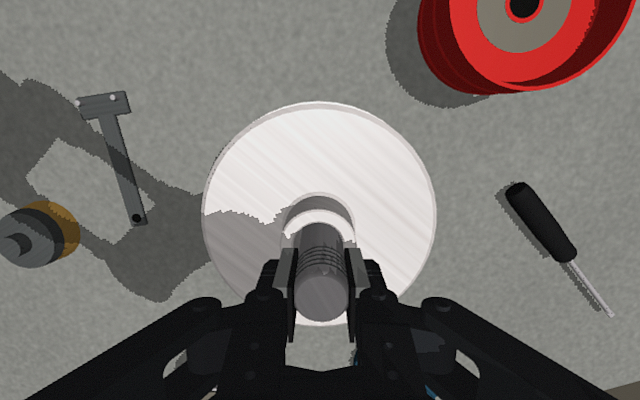

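View pics/side7.png

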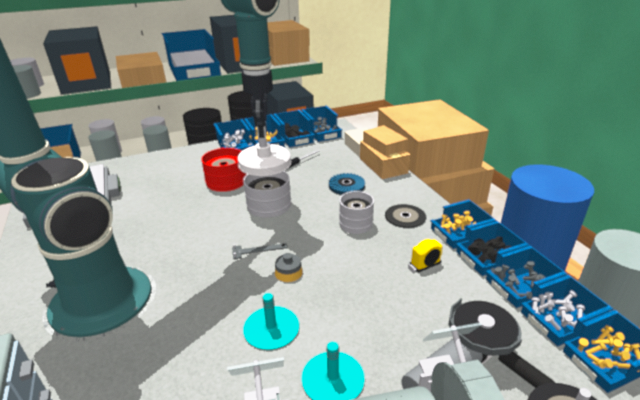

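The lids hang above the grey canister. The lid edge is at (0.4579, 0.2183) and the rim at about (0.4586, 0.2208). I'll correct laterally and lower to just above the rim.

play_rows:
  slide:
    - [0,0.1,1]
    - [0,0.1,2]
    - [0,0.1,3]
    - [0,0.1,4]
    - [0,0.1,4.2]
    - [0,0.1,4.2]
    - [0,0.1,4.2]
  delta_rot:
    - [0,-0.003,0]
    - [0,-0.003,0]
    - [0,-0.003,0]
    - [0,-0.003,0]
    - [0,-0.003,0]
    - [0,-0.003,0]
    - [0,-0.003,0]

```text
time: 9.88
tool_pos: [0.4581, 0.2208, 0.1851]
tcp_rot: [-0.543, -3.091, 0.004]
wrist_force: [0.2, 0.5, -8.1]
width: 0.236
```

```bash
python3 - <<'E'
from h import *
go(.4586,.2208,.165)
p=shot('scene','scene8.png'); shot('side','side8.png')
E
```

```text
pos [0.4581 0.2208 0.1851] slide [-0.05  0.02  2.01] level-rot [-0.0029 -0.0028  0.    ] t 9.88 F [ 0.21  0.52 -8.08] w 0.236
```

play_rows:
  slide:
    - [0,0,0.5]
    - [0,0,1]
    - [0,0,1.5]
    - [0,0,2]
    - [0,0,2]
    - [0,0,2]
  delta_rot:
    - [0,0,0]
    - [0,0,0]
    - [0,0,0]
    - [0,0,0]
    - [0,0,0]
    - [0,0,0]

```text
time: 10.48
tool_pos: [0.4582, 0.2208, 0.1653]
tcp_rot: [-0.543, -3.091, 0.003]
wrist_force: [-0.9, 0.6, -6.6]
width: 0.239
```

```bash
python3 - <<'E'
from h import *
go(.4586,.2208,.150)
p=shot('side','side9.png'); 
im=cv2.resize(p['image'][110:260,180:380,::-1],(800,600),interpolation=cv2.INTER_CUBIC); cv2.imwrite('pics/side9c.png',im)
E
```

```text
pos [0.4582 0.2208 0.1653] slide [-0.04  0.02  1.53] level-rot [-0.0027 -0.0026  0.    ] t 10.48 F [-0.94  0.56 -6.62] w 0.239
```

View pics/side9c.png

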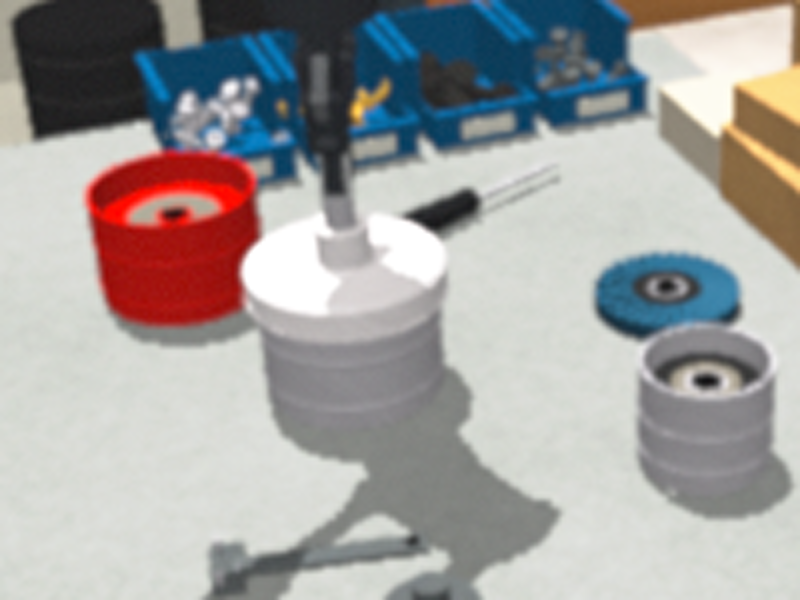

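The skirt is seated around the canister's top edge and level. Continuing down.

play_rows:
  slide:
    - [0,0,0.4]
    - [0,0,0.8]
    - [0,0,1.2]
    - [0,0,1.6]
    - [0,0,2]
    - [0,0,2.4]
    - [0,0,2.6]
    - [0,0,2.6]
    - [0,0,2.6]
  delta_rot:
    - [0,0,0]
    - [0,0,0]
    - [0,0,0]
    - [0,0,0]
    - [0,0,0]
    - [0,0,0]
    - [0,0,0]
    - [0,0,0]
    - [0,0,0]

```text
time: 11.28
tool_pos: [0.4585, 0.2209, 0.1397]
tcp_rot: [-0.543, -3.092, 0.003]
wrist_force: [0.7, 0.3, -5.6]
width: 0.238
```

```bash
python3 - <<'E'
from h import *
go(.4586,.2208,.135)
E
```

```text
pos [0.4585 0.2209 0.1397] slide [-0.02 -0.01  0.47] level-rot [-0.0022 -0.002   0.    ] t 11.28 F [ 0.75  0.32 -5.61] w 0.238
```

Force dropped to 5.6 N, so the outer lid's weight is on the rim. Creeping down.

play_rows:
  slide:
    - [0,0,0.15]
    - [0,0,0.3]
    - [0,0,0.4]
    - [0,0,0.4]
    - [0,0,0.4]
  delta_rot:
    - [0,0,0]
    - [0,0,0]
    - [0,0,0]
    - [0,0,0]
    - [0,0,0]

```text
time: 11.7
tool_pos: [0.4586, 0.221, 0.1357]
tcp_rot: [-0.543, -3.092, 0.003]
wrist_force: [0.2, 0.3, -5.3]
width: 0.236
```

play_rows:
  slide:
    - [0,0,0.1]
    - [0,0,0.15]
    - [0,0,0.15]
  delta_rot:
    - [0,0,0]
    - [0,0,0]
    - [0,0,0]

```text
time: 11.95
tool_pos: [0.4585, 0.221, 0.1355]
tcp_rot: [-0.543, -3.092, 0.003]
wrist_force: [-4.8, -1.5, 4.4]
width: 0.232
```

The force went positive at the predicted height, so the plate is on the discs. Releasing.

play_rows:
  slide:
    - [0,0,0]
    - [0,0,0]
    - [0,0,0]
    - [0,0,0]
    - [0,0,0]
    - [0,0,0]
    - [0,0,0]
    - [0,0,0]
    - [0,0,0]
    - [0,0,0]
  delta_rot:
    - [0,0,0]
    - [0,0,0]
    - [0,0,0]
    - [0,0,0]
    - [0,0,0]
    - [0,0,0]
    - [0,0,0]
    - [0,0,0]
    - [0,0,0]
    - [0,0,0]
  hand: 1

```text
time: 12.78
tool_pos: [0.4585, 0.221, 0.1355]
tcp_rot: [-0.543, -3.092, 0.003]
wrist_force: [-0.7, -0.6, 0.7]
width: 1.002
```

```bash
cat > chk.py <<'E'
from h import *
import sys
p=shot('wrist',sys.argv[1]); w=cloud(p); go(.4586,.2208,.11)
rr=np.hypot(w[...,0]-.4586,w[...,1]-.2208); z=w[...,2]
m=(rr<.09)&(rr>.024)&(z>.083)&(z<.103); q=w[m]
A=np.c_[q[:,:2]-q[:,:2].mean(0),np.ones(len(q))]
print('deck z',np.median(q[:,2]),np.linalg.lstsq(A,q[:,2],rcond=None)[0].round(4))
for n,lo,hi in(('sleeve',.117,.127),('stem',.151,.162)):
    m=(rr<.03)&(z>lo)&(z<hi); q=w[m]
    if len(q)>5: print(n,len(q),((q.max(0)+q.min(0))/2).round(4),np.ptp(q,axis=0).round(4),'top',np.percentile(q[:,2],95))
E
python3 chk.py w10.png
```

```text
pos [0.4585 0.221  0.1355] slide [-0.02 -0.02  2.55] level-rot [-0.002 -0.002  0.   ] t 12.83 F [0.05 0.78 0.01] w 1.008
deck z 0.09367973625943074 [ 0.002  -0.001   0.0936]
sleeve 2764 [0.4571 0.2196 0.122 ] [0.0371 0.0398 0.01  ] top 0.12477330868735476
stem 2594 [0.4579 0.2217 0.1548] [0.0225 0.0218 0.0076] top 0.15751412749889937
```

View pics/w10.png

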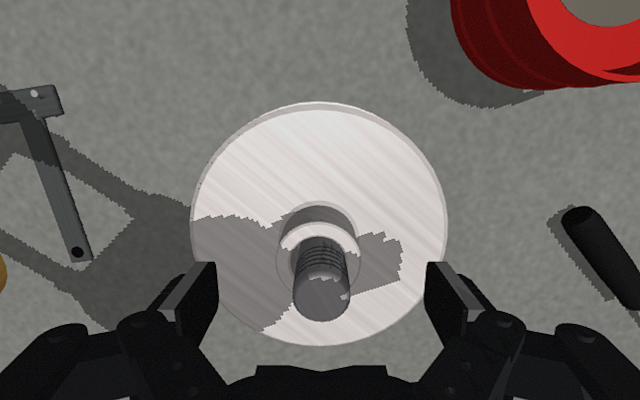

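Seated: deck top is at 0.0936 (expected 0.093), it's level, and the stem top is at about 0.157 with the axis within 1 mm. Measuring the offset between outer lid and stem before the sleeve grip.

```bash
python3 - <<'E'
from h import *
p=shot('wrist','w11.png'); w=cloud(p); z=w[...,2]
def edge(c,lo,hi,rmin,rmax):
    a=np.arctan2(w[...,1]-c[1],w[...,0]-c[0]); d=np.hypot(w[...,0]-c[0],w[...,1]-c[1])
    m=(z>lo)&(z<hi)&(d<rmax); e=[]
    for t in np.arange(-3.14,3.14,.05):
        k=m&(a>t)&(a<=t+.05)
        if k.any():
            i=np.where(k,d,0).argmax(); 
            if d.flat[i]>rmin: e.append(w.reshape(-1,3)[i])
    return fitc(np.array(e)),len(e)
print('deck',edge((.458,.221),.089,.097,.064,.09))
print('sleeve',edge((.458,.2205),.121,.1255,.016,.03))
print('stem',edge((.458,.2215),.1545,.16,.008,.016))
go(.458,.2212,.108)
E
```

```text
deck ((array([0.45894714, 0.21954089, 0.07067543]), np.float64(0.0004844398461905031)), 120)
sleeve ((array([0.45885896, 0.21963965, 0.01982892]), np.float64(0.00012683145701889356)), 97)
stem ((array([0.45782702, 0.22171788, 0.01048863]), np.float64(0.00028509503656076474)), 126)
pos [0.4585 0.221  0.1355] slide [0.05 0.01 2.75] level-rot [-0.0021 -0.002   0.    ] t 12.88 F [-0.35  0.77  0.43] w 0.999
```

play_rows:
  slide:
    - [0,0.05,0.6]
    - [0,0.05,1.2]
    - [0,0.05,1.8]
    - [0,0.05,2.4]
    - [0,0.05,2.7]
    - [0,0.05,2.7]
    - [0,0.05,2.7]
  delta_rot:
    - [0,0,0]
    - [0,0,0]
    - [0,0,0]
    - [0,0,0]
    - [0,0,0]
    - [0,0,0]
    - [0,0,0]

```text
time: 13.47
tool_pos: [0.4583, 0.2213, 0.108]
tcp_rot: [-0.543, -3.091, 0.003]
wrist_force: [-0.6, 0.3, 0.1]
width: 1.001
```

```bash
python3 -c "
from h import *
go(.4578,.2216,.108)
shot('wrist','w12.png')"
```

```text
pos [0.4583 0.2213 0.108 ] slide [0.06 0.01 0.  ] level-rot [-0.0027 -0.0027  0.    ] t 13.47 F [-0.62  0.25  0.11] w 1.001
```

View pics/w12.png

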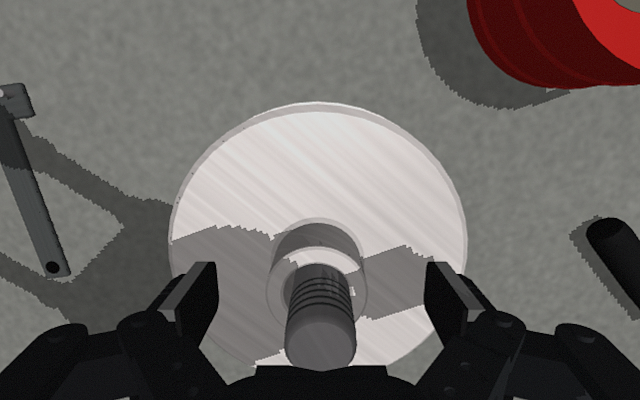

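The stem and sleeve at about (318,290) are centred between the jaws. No contact force. Closing on the sleeve.

play_rows:
  slide:
    - [0,0,0]
    - [0,0,0]
    - [0,0,0]
    - [0,0,0]
    - [0,0,0]
    - [0,0,0]
    - [0,0,0]
    - [0,0,0]
    - [0,0,0]
  delta_rot:
    - [0,0,0]
    - [0,0,0]
    - [0,0,0]
    - [0,0,0]
    - [0,0,0]
    - [0,0,0]
    - [0,0,0]
    - [0,0,0]
    - [0,0,0]
  hand: 0
  force: 40

```text
time: 14.27
tool_pos: [0.459, 0.2215, 0.1091]
tcp_rot: [-0.543, -3.092, 0.002]
wrist_force: [-1.7, -1.0, 5.2]
width: 0.465
```

```bash
cat > e.py <<'E'
from h import *
import sys
p=shot('wrist',sys.argv[1]); w=cloud(p); z=w[...,2]
def edge(c,lo,hi,rmin,rmax):
    a=np.arctan2(w[...,1]-c[1],w[...,0]-c[0]); d=np.hypot(w[...,0]-c[0],w[...,1]-c[1])
    m=(z>lo)&(z<hi)&(d<rmax); e=[]
    for t in np.arange(-3.14,3.14,.05):
        k=m&(a>t)&(a<=t+.05)
        if k.any():
            i=np.where(k,d,0).argmax(); 
            if d.flat[i]>rmin: e.append(w.reshape(-1,3)[i])
    return (fitc(np.array(e)),len(e)) if len(e)>5 else len(e)
D=float(sys.argv[2]) if len(sys.argv)>2 else 0
print('deck',edge((.458,.221),.089+D,.097+D,.064,.09))
print('sleeve',edge((.458,.2205),.121+D,.1255+D,.016,.03))
print('stem',edge((.458,.2215),.1545,.16,.008,.016))
go(.4578,.2216,.108)
E
python3 e.py w13.png
```

```text
deck ((array([0.45826538, 0.2220231 , 0.06979508]), np.float64(0.001081306119541421)), 93)
sleeve ((array([0.45995122, 0.22128704, 0.02055467]), np.float64(0.001212251510318999)), 97)
stem ((array([0.45729777, 0.22198665, 0.0103538 ]), np.float64(0.0003764047641166039)), 126)
pos [0.459  0.2215 0.109 ] slide [ 0.11 -0.03  0.1 ] level-rot [-0.0019 -0.0015  0.    ] t 14.32 F [-1.51 -1.64  5.7 ] w 0.46
```

View pics/w13.png

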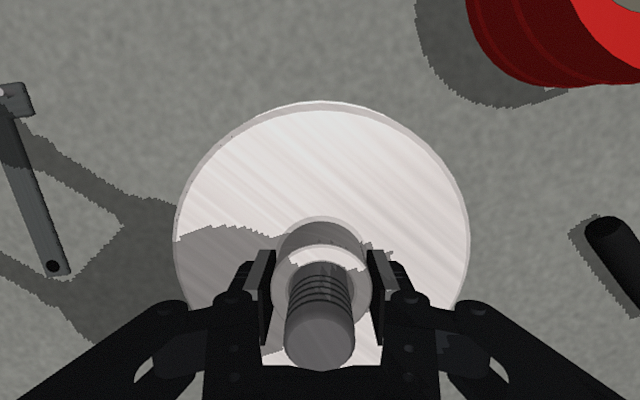

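Gripped on the sleeve (width ≈ 39 mm). I'll draw it straight up slowly, with a 1.5 mm shift in x to centre the sleeve on the stem.

play_rows:
  slide:
    - [0.05,0,-0.1]
    - [0.1,0,-0.3]
    - [0.15,0,-0.5]
    - [0.15,0,-0.8]
    - [0.15,0,-0.8]
  delta_rot:
    - [0,0,0]
    - [0,0,0]
    - [0,0,0]
    - [0,0,0]
    - [0,0,0]

```text
time: 14.73
tool_pos: [0.4577, 0.2221, 0.1173]
tcp_rot: [-0.543, -3.093, 0.002]
wrist_force: [0.6, 0.1, -1.9]
width: 0.465
```

```bash
python3 e.py w14.png .008; python3 -c "
from h import *
p=shot('side','side14.png')
im=cv2.resize(p['image'][110:260,180:380,::-1],(800,600),interpolation=cv2.INTER_CUBIC); cv2.imwrite('pics/side14c.png',im)"
```

```text
deck ((array([0.45745133, 0.22253449, 0.07009232]), np.float64(0.0008574683390958556)), 88)
sleeve ((array([0.45874631, 0.22200587, 0.02057715]), np.float64(0.0012525952277381998)), 97)
stem ((array([0.45759363, 0.22178587, 0.01047379]), np.float64(0.0002882495485546326)), 126)
pos [0.4577 0.2221 0.1173] slide [-0.03 -0.05  0.93] level-rot [-0.0015 -0.0012  0.    ] t 14.78 F [-0.31 -0.24 -1.04] w 0.461
```

View pics/side14c.png

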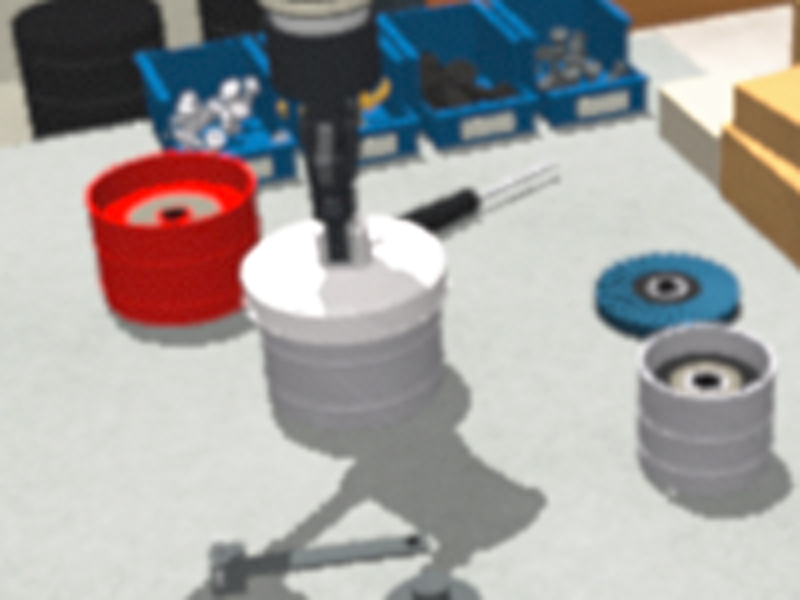

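View pics/w14.png

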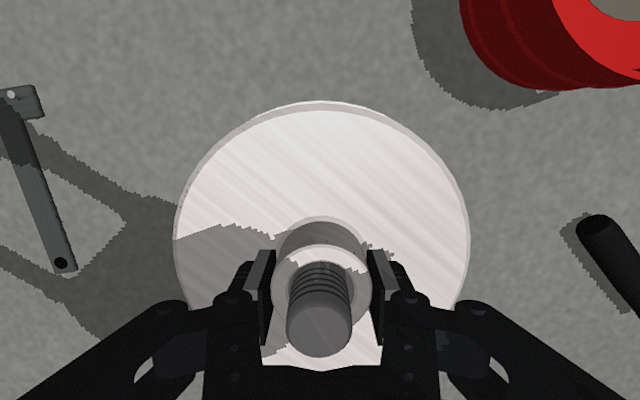

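The stem is well centred in the sleeve at about (320,300), and the force of about 2 N matches the outer lid alone. Drawing on up.

play_rows:
  slide:
    - [0,0,-0.8]
    - [0,0,-1.6]
    - [0,0,-2.4]
    - [0,0,-3.2]
    - [0,0,-4]
    - [0,0,-4.8]
    - [0,0,-5.6]
    - [0,0,-6.4]
    - [0,0,-7.2]
    - [0,0,-8]
    - [0,0,-8]
    - [0,0,-8]
  delta_rot:
    - [0,0,0]
    - [0,0,0]
    - [0,0,0]
    - [0,0,0]
    - [0,0,0]
    - [0,0,0]
    - [0,0,0]
    - [0,0,0]
    - [0,0,0]
    - [0,0,0]
    - [0,0,0]
    - [0,0,0]

```text
time: 15.83
tool_pos: [0.4582, 0.2224, 0.1978]
tcp_rot: [-0.543, -3.094, 0.001]
wrist_force: [0.2, -0.5, -2.3]
width: 0.462
```

play_rows:
  slide:
    - [0,0,-1]
    - [0,0,-2]
    - [0,0,-3]
    - [0,0,-4]
    - [0,0,-4]
    - [0,0,-4]
    - [0,0,-4]
  delta_rot:
    - [0,0,0]
    - [0,0,0]
    - [0,0,0]
    - [0,0,0]
    - [0,0,0]
    - [0,0,0]
    - [0,0,0]

```text
time: 16.42
tool_pos: [0.4581, 0.2223, 0.2378]
tcp_rot: [-0.544, -3.094, 0.001]
wrist_force: [0.1, -0.3, -2.5]
width: 0.462
```

```bash
python3 - <<'E'
from h import *
go(.4578,.2216,.237)
for n in('side','scene','wrist'):
    p=shot(n,n+'15.png'); w=cloud(p); z=w[...,2]; rr=np.hypot(w[...,0]-.458,w[...,1]-.2215)
    if n!='wrist':
        for a,b in((.15,.16),(.2,.23)):
            q=w[(rr<(.03 if b<.18 else .075))&(z>a)&(z<b)]; print(n,a,len(q),(q.mean(0).round(4),q.max(0).round(4)) if len(q) else '')
    else:
        q=w[(rr<.08)&(rr>.03)&(z>.2)&(z<.23)]; A=np.c_[q[:,:2]-q[:,:2].mean(0),np.ones(len(q))]
        print('deck',np.median(q[:,2]),np.linalg.lstsq(A,q[:,2],rcond=None)[0].round(4))
    if n=='side': cv2.imwrite('pics/side15c.png',cv2.resize(p['image'][90:240,180:380,::-1],(800,600),interpolation=cv2.INTER_CUBIC))
    if n=='scene': cv2.imwrite('pics/scene15c.png',cv2.resize(p['image'][120:270,310:510,::-1],(800,600),interpolation=cv2.INTER_CUBIC))
E
```

```text
pos [0.4581 0.2223 0.2378] slide [ 0.01 -0.08  0.08] level-rot [-0.0007 -0.0003  0.    ] t 16.42 F [ 0.12 -0.33 -2.5 ] w 0.462
side 0.15 31 (array([0.4557, 0.2164, 0.1541]), array([0.4665, 0.23  , 0.1576]))
side 0.2 1106 (array([0.45  , 0.195 , 0.2175]), array([0.5261, 0.2884, 0.2292]))
scene 0.15 0 
scene 0.2 2123 (array([0.4828, 0.2276, 0.2194]), array([0.5315, 0.2944, 0.2299]))
deck 0.22169246252424574 [ 0.0052 -0.0009  0.2216]
```

View pics/side15c.png

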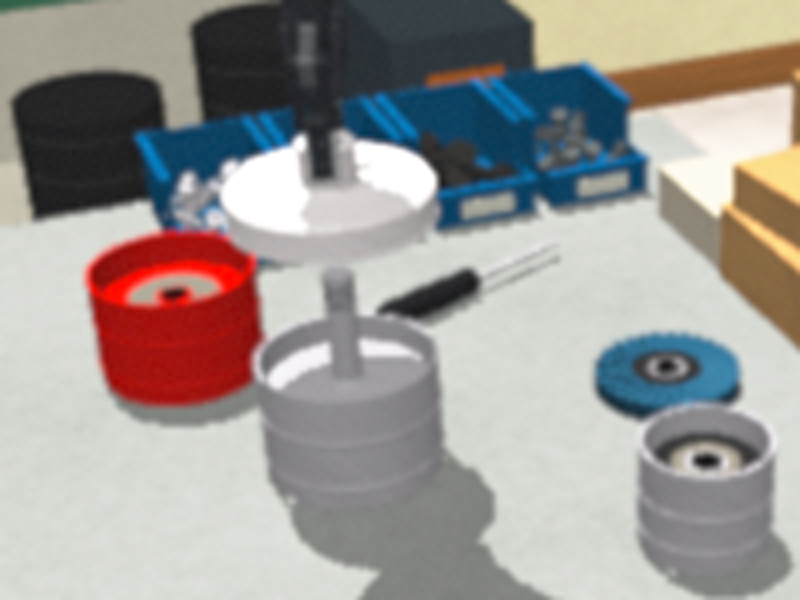

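View pics/scene15c.png

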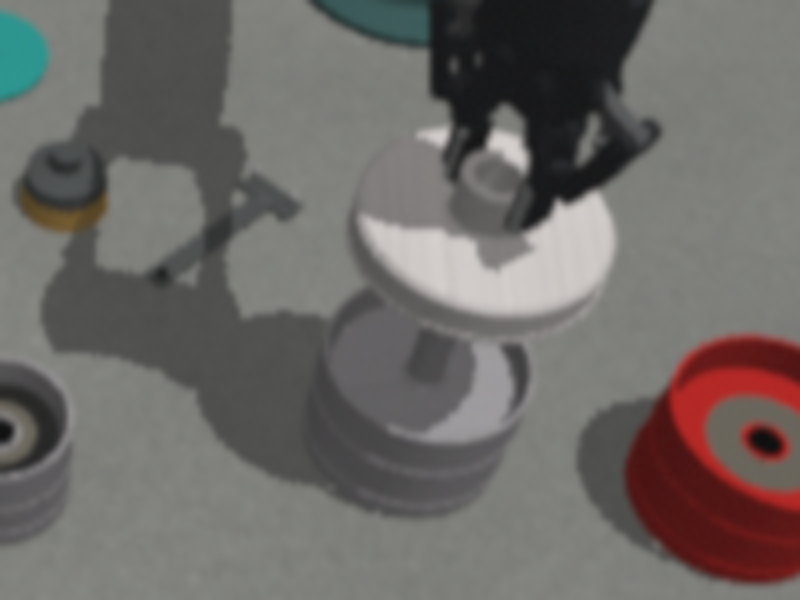

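The lid is held level, about 60 mm above the stem top. The inner lid is flat in the canister. Handing in.

play_rows:
  slide:
    - [0,0,0]
    - [0,0,0]
    - [0,0,0]
  delta_rot:
    - [0,0,0]
    - [0,0,0]
    - [0,0,0]

```text
time: 16.82
tool_pos: [0.4575, 0.2221, 0.2366]
tcp_rot: [-0.543, -3.092, 0.003]
wrist_force: [0.6, -0.6, -2.1]
width: 0.465
```

```bash
python3 -c "
from h import *
print(finish_job())"
```

```text
the job is handed in; nothing more can be done
None
```

I handed the job in at about 17 s of the 56 s allowed. The inner lid is in the big canister, and the outer lid is held above it. `finish_job()` reports no verdict, so the result below rests on my own checks.

I lifted the nested pair by the stem, lowered it onto the grey canister and let go. Then I gripped the outer lid by its sleeve and drew it straight up.

**Seating:**
- After release the deck top was at 0.0936 m (expected 0.093) and level to about 0.002 rad.
- The stem top was at about 0.157 m (expected 0.156).
- The stem stood about 1 mm from the canister's axis.

**Final hold:**
- The outer lid is level to about 0.005 rad.
- Its deck is about 60 mm above the stem's top and within about 2 mm of the axis.
- The wrist force is about 2 N, which is that lid's weight alone.
- The scene and side pictures show the inner lid flat on the discs with its stem upright. The neighbouring items in those close-up views look unmoved; I did not measure them.

**Disagreements:**
- The side camera read the canister's centre about 2–3 mm off from the other two cameras, so I went by the wrist and scene views.
- After seating, the outer lid sat about 2 mm off the stem, at the limit of its play. I corrected this while gripping and lifting.
- The wrist force read about 5 N upward while the jaws closed on the sleeve. It went away once the lid lifted.

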